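Clip the label holder behind the shelf lip under the amber jar and hold it home

ROBOT

A 7-joint arm with a two-finger parallel gripper is mounted at the origin on the work surface. World frame = base frame: x ahead of the robot, y to its left, z up, the work surface at z = 0. Lengths are in m, angles in rad, forces in N, time in s.
With the tool pointing down it reaches from about 0.4 to 0.85 m from the base axis. Payload 10.4 kg.
Tool frame: the origin (TCP) lies between the finger pads; the fingertips stand 17 mm ahead of it and the grasp point (between the pads) lies 2 mm behind it; x points along the fingers, y is the direction in which the jaws open and shut, and the axes are right-handed (so a half turn about x gives the same grasp; the last joint's range is limited). The gripper opens to 87 mm and grips with 3 to 60 N. Pads are 19 mm wide; open, the fingers measure 117 mm over their backs; the gripper's body (75 mm by 190 mm) begins 51 mm behind the grasp point.
Start: joints at [-1.338, 0.332, -0.065, 1.46, 0.022, 1.35, -0.088], TCP at [0.158, 0.605, 0.24] pointing down, gripper open.
Joint ranges: [-2.6, 2.6], [-0.5, 2.12], [-1.47, 1.34], [0.16, 2.42], [-1.27, 4.41], [0.06, 2.06], [-2.6, 2.6]. Speed limits (rad/s): [2.22, 2.22, 2.79, 2.79, 3.14, 3.14, 3.14].

INTERFACE

Orientations are given as a unit quaternion [x, y, z, w].
In Python, from bench import r, optics, close_job gives the robot as it stands.
- The arm moves only by the shell command python3 -m inch 'ROWS' [OPENING] [FORCE]. ROWS is JSON, a list of rows, each an object with "translation": the shift along the tool's x, y, z in cm, a list of three; "spin": the turn about the tool's x in degrees. In form: [{"translation": [tx, ty, tz], "spin": spin}, ...]. A call has 1 to 20 rows; each row shifts and turns the pose as measured when the row begins, along the tool's axes as they then stand; what a row does not reach is not made up. A row lasts 1/8 s, in which the tool goes at most 62.5 mm and 10.7 degrees, less where a joint would pass 70% of its speed; a pose out of reach is approached as far as the arm can. A call is refused whole if a number of a shift passes 6.25 or a number of a turn 10.7, either way. A call with a gripper value outside its range is refused whole. OPENING is the closure, from 0 (fully open) to 1 (shut), set as the call begins (- or left out, the last holds). The fingers move at their own pace and stop on an object; FORCE is the grip in N (left out, the last holds). Time passes only in rows, so rows that do not move let the fingers close. It gives the time, the measured TCP pose, the force and the opening at its end, in the units of the state.
- r.read_state(): the state, without advancing time (a new reading comes with each control period).
- optics.camera(name): name is "scene" or "top" or "wrist"; returns the picture (384x512x3 uint8, red, green, blue); there is no depth.
- optics.camera_model(name): a dict with "camera_matrix" (3x3 intrinsics, pixels), "world_from_camera" (4x4, takes a point from camera to world coordinates); the wrist camera has in their place "tool_from_camera" (4x4, takes a point from camera to tool coordinates, whose origin is the TCP and whose axes are the tool frame's). Camera axes: x right, y down, z forward; pixel columns grow to the right and rows downward; lengths in m; the calibration is good to about 2 mm. The wrist camera is an equidistant fisheye: a pixel r from the principal point sees the ray r / f radians off the axis. A picture is of the moment at which its call begins: read the wrist's pose just before it. camera_model takes no time and is no camera call.
- close_job(): hands the job in, once; it reports no verdict.
The state is a dict: "time": time; "joint_positions": joint angles; "joint_vel": joint speeds; "joint_torque": joint torques, N m; "ee_pos": TCP position; "eef_rot": TCP orientation; "ft_force": force on the tool from outside, world axes, zero at the start; "torque": the same for the moment, N m; "width": finger opening in m.
Only numpy, scipy, OpenCV 4.12 (cv2) and the standard library are available. Lean on these libraries where they do the work, as an engineer would, in place of code of your own. Each camera call takes 0.05 s, during which the arm holds its last target.

TASK

Take the orange label holder out of its stand and push it down behind the front lip of the jar shelf (the yellow strip), in the bay in front of the amber jar, with its paper label facing outward (away from the jars). A sprung bar in the slot pushes back: press the holder fully home, until its shoulders sit down on the slot's grey end blocks, and finish while you are still holding it pressed home, so that a helper can lock it. Leave the other holder, the jars and everything else where they are.

Things in the scene. Friction and masses are not known exactly. Their poses are not given: they have to be found in the camera images.
- orange_holder_mid (a point): centre of the upright orange label holder, 125 mm tall, 50-90 g; x through its thickness, y along its width, z up. From the foot up: tongue 60 wide (y) x 7 thick (x) x 28 mm high (foot 56 x 5); plate 78 x 7 x 47 mm, its lower corners the shoulders; grip tab 40 wide x 12 thick x 50 mm high, centre 37.5 mm above this point. Grip the tab across its 40 mm. It stands in one slot of the stand
- label_face (a point): centre of the white paper label, on the -x face of the orange holder's plate, 53.5 mm above its foot
- grey_holder_mid (a point): centre of a second, grey label holder of the same shape and size in the other slot of the stand; leave it
- stand: fixed plywood stand 110 x 90 x 32 mm, origin at the centre of its underside. Two slots 24 mm deep, 8.5 mm wide and 65 mm long run along its y axis at local x = -30 and +30 mm; each holds one upright holder, foot 8 mm above the table, label to local -x
- shelf: fixed low wooden jar shelf 294 mm wide (y); x points to the rear. Origin: middle of the label slot along its front, at table level. The slot, 11 mm wide, lies between the yellow lip (inner face x = -5.5 mm) and the front board (face x = +5.5 mm); above 36 and 40 mm height the lip flares out to x = -11 mm and the board to x = +12 mm, up to 51 and 57 mm: a funnel. Grey end blocks 40 mm tall split it into three bays 66 mm long
- bay0 (a point): centre of the mouth of bay 0 (local y = -90 mm on the shelf), mid-slot (x) and at the height of the end blocks' tops (40 mm above the table); axes as the shelf's. Home: the holder's shoulders at this height, so its centre 34.5 mm above this point
- bay1 (a point): centre of the mouth of bay 1 (the middle bay on the shelf), mid-slot (x) and at the height of the end blocks' tops (40 mm above the table); axes as the shelf's. Home: the holder's shoulders at this height, so its centre 34.5 mm above this point
- bay2 (a point): centre of the mouth of bay 2 (local y = +90 mm on the shelf), mid-slot (x) and at the height of the end blocks' tops (40 mm above the table); axes as the shelf's. Home: the holder's shoulders at this height, so its centre 34.5 mm above this point
- bar0 (a joint): blue sprung bar in the slot of bay 0: 0 when up (its top 24 mm above the table, 16 mm below the mouth), grows in metres as it is pressed down; a holder that is fully home presses it 0.012. The spring pushes back with 3 N at 0 and 9 N at 0.012
- bar1 (a joint): blue sprung bar in the slot of bay 1: 0 when up (its top 24 mm above the table, 16 mm below the mouth), grows in metres as it is pressed down; a holder that is fully home presses it 0.012. The spring pushes back with 3 N at 0 and 9 N at 0.012
- bar2 (a joint): blue sprung bar in the slot of bay 2: 0 when up (its top 24 mm above the table, 16 mm below the mouth), grows in metres as it is pressed down; a holder that is fully home presses it 0.012. The spring pushes back with 3 N at 0 and 9 N at 0.012
- amber_jar: amber-brown glass jar with a black lid, 56 mm across, 90 mm tall, on the shelf's deck (45 mm above the table) about 85 mm behind one of the bays; origin at the centre of its underside
- green_jar: green glass jar, white lid, same size, behind another bay
- white_jar: white jar, white lid, same size, behind the third bay
- tall_bottle: clear tall bottle, 68 mm across, 220 mm tall, loose on the table at the left; origin at the centre of its underside
- cap_dish: small aluminium dish, 52 mm across, 18 mm high, loose on the table in front of the shelf; origin at the centre of its underside
- cup: white cup, 72 mm across, 80 mm tall, loose on the table to the right of the shelf; origin at the centre of its underside
There are look-alikes about, which are no part of the job. Leave any purple look-alike of the amber_jar alone.

How it is judged:
On the way, in this order (a step that is already met when the one before it is completed fails the run):
1. the orange holder has been lifted out of the stand (height (world z) of orange_holder_mid above 0.115 m), for 0.1 s.
2. the orange holder's tongue has entered behind the lip, in the bay of the amber jar (((horizontal distance between amber_jar and bay0 below 0.11 m and y of amber_jar in the frame of bay0 between -0.03 and 0.03 m and x of orange_holder_mid in the frame of bay0 between -0.006 and 0.006 m and y of orange_holder_mid in the frame of bay0 between -0.006 and 0.006 m and z of orange_holder_mid in the frame of bay0 below 0.0555 m) or (horizontal distance between amber_jar and bay1 below 0.11 m and y of amber_jar in the frame of bay1 between -0.03 and 0.03 m and x of orange_holder_mid in the frame of bay1 between -0.006 and 0.006 m and y of orange_holder_mid in the frame of bay1 between -0.006 and 0.006 m and z of orange_holder_mid in the frame of bay1 below 0.0555 m) or (horizontal distance between amber_jar and bay2 below 0.11 m and y of amber_jar in the frame of bay2 between -0.03 and 0.03 m and x of orange_holder_mid in the frame of bay2 between -0.006 and 0.006 m and y of orange_holder_mid in the frame of bay2 between -0.006 and 0.006 m and z of orange_holder_mid in the frame of bay2 below 0.0555 m))), for 0.05 s.
At the end, for the whole second after the job is handed in: Orange holder upright and square behind the lip in the amber jar's bay (within 6 mm across, and along), label outward, at rest, that bay's bar pressed at least 9.5 of 12 mm, and the fingers still hold it (over 2 N) (((horizontal distance between amber_jar and bay0 below 0.11 m and y of amber_jar in the frame of bay0 between -0.03 and 0.03 m and x of orange_holder_mid in the frame of bay0 between -0.006 and 0.006 m and y of orange_holder_mid in the frame of bay0 between -0.006 and 0.006 m and value of joint bar0 above 0.0095 m and z of orange_holder_mid in the frame of bay0 below 0.038 m and x of label_face in the frame of bay0 below -0.0005 m and angle between the z axis of orange_holder_mid and the z axis of bay0, either way round below 0.1 rad and angle between the x axis of orange_holder_mid and the x axis of bay0, either way round below 0.12 rad) or (horizontal distance between amber_jar and bay1 below 0.11 m and y of amber_jar in the frame of bay1 between -0.03 and 0.03 m and x of orange_holder_mid in the frame of bay1 between -0.006 and 0.006 m and y of orange_holder_mid in the frame of bay1 between -0.006 and 0.006 m and value of joint bar1 above 0.0095 m and z of orange_holder_mid in the frame of bay1 below 0.038 m and x of label_face in the frame of bay1 below -0.0005 m and angle between the z axis of orange_holder_mid and the z axis of bay1, either way round below 0.1 rad and angle between the x axis of orange_holder_mid and the x axis of bay1, either way round below 0.12 rad) or (horizontal distance between amber_jar and bay2 below 0.11 m and y of amber_jar in the frame of bay2 between -0.03 and 0.03 m and x of orange_holder_mid in the frame of bay2 between -0.006 and 0.006 m and y of orange_holder_mid in the frame of bay2 between -0.006 and 0.006 m and value of joint bar2 above 0.0095 m and z of orange_holder_mid in the frame of bay2 below 0.038 m and x of label_face in the frame of bay2 below -0.0005 m and angle between the z axis of orange_holder_mid and the z axis of bay2, either way round below 0.1 rad and angle between the x axis of orange_holder_mid and the x axis of bay2, either way round below 0.12 rad)) and contact force between the fingers and orange_holder above 2 N and linear speed of orange_holder below 0.02 m/s); the arm keeps its last pose, push and grip.
It fails at once if the grey holder is moved over 25 mm (distance of grey_holder_mid from where it was at the start of the episode above 0.025 m).
It fails at once if a jar is moved over 25 mm (distance of any of green_jar, white_jar, amber_jar from where it was at the start of the episode above 0.025 m).
It fails at once if the tall bottle, dish or cup is moved over 25 mm (distance of any of tall_bottle, cap_dish, cup from where it was at the start of the episode above 0.025 m).
It also fails if it takes over 35 s, if anything falls off the work surface, if the arm or the gripper's body presses on something with over 40 N, if the wrist force passes 120 N, or if a joint passes its speed limit or range.

## Working session

There is one attempt and no reset: what is moved stays moved. The work goes in short steps, Python scripts to look and compute and a shell command to move; the robot and the scene stay as the last step left them, time stands still between calls to the robot, and variables do not carry over. Pictures are saved under pics/ and viewed, and the job is handed in when it is done.

```bash
mkdir -p pics; ls
python3 - <<'E'
from bench import r, optics
import cv2,json
print(r.read_state())
for n in ["scene","top","wrist"]:
    im=optics.camera(n); cv2.imwrite(f"pics/{n}0.png",im[:,:,::-1])
    print(n,optics.camera_model(n))
E
```

```text
pics
{'time': 0.0, 'joint_positions': array([-1.33758762,  0.33291568, -0.06468588,  1.46093456,  0.02156891,
        1.34991548, -0.08848297]), 'joint_vel': array([-0.00061032, -0.00062408,  0.00107188, -0.00086073, -0.0019544 ,
        0.00065783, -0.00088717]), 'joint_torque': array([-2.03843506e-04, -6.23271561e+01,  2.41528504e-02, -3.89905035e+01,
       -6.14787801e-02,  3.96289013e-02,  1.40792508e-04]), 'ee_pos': array([0.15805277, 0.60430505, 0.23872976]), 'eef_rot': array([ 0.08966902,  0.70138309, -0.0907098 ,  0.70127952]), 'ft_force': array([ 0.43646373, -0.07663222, -0.08547329]), 'torque': array([-0.01873716,  0.00945607, -0.00072177]), 'width': 0.08684490635356906}
scene {'camera_matrix': array([[461.23962742,   0.        , 259.61525184],
       [  0.        , 461.23962742, 183.12026072],
       [  0.        ,   0.        ,   1.        ]]), 'world_from_camera': array([[-0.46056973,  0.65248149, -0.60178354,  1.23490032],
       [ 0.88751263,  0.3492336 , -0.30059479,  0.38607856],
       [ 0.0140305 , -0.67253535, -0.73993199,  0.92162725],
       [ 0.        ,  0.  
[... 417 characters left out ...]
0478277e-04, -3.20107987e-02, -9.99487298e-01,
         9.39570009e-01],
       [ 0.00000000e+00,  0.00000000e+00,  0.00000000e+00,
         1.00000000e+00]])}
wrist {'camera_matrix': array([[297.31863964,   0.        , 258.08239836],
       [  0.        , 297.31863964, 196.64440721],
       [  0.        ,   0.        ,   1.        ]]), 'tool_from_camera': array([[ 7.19878260e-04, -3.05441408e-01,  9.52210601e-01,
        -1.44339436e-01],
       [ 9.99999716e-01,  8.98099859e-06, -7.53126342e-04,
        -9.56020320e-04],
       [ 2.21484168e-04,  9.52210873e-01,  3.05441328e-01,
        -8.36614042e-02],
       [ 0.00000000e+00,  0.00000000e+00,  0.00000000e+00,
         1.00000000e+00]])}
```

View pics/scene0.png

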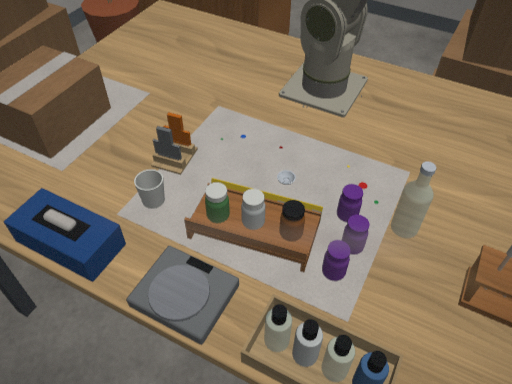

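View pics/top0.png

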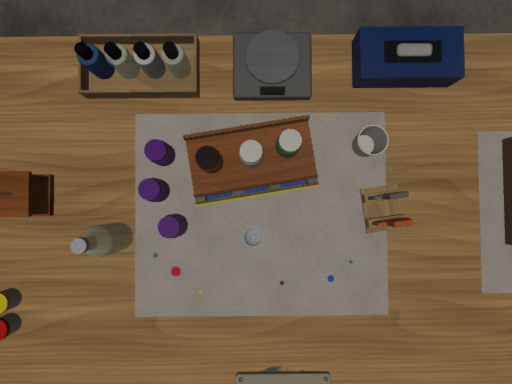

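View pics/wrist0.png

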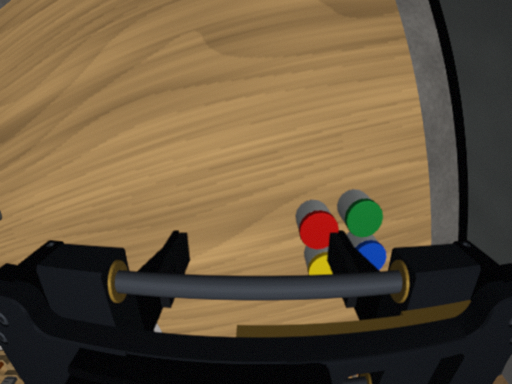

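Run:
```python
import cv2
a=cv2.imread("pics/scene0.png"); b=cv2.imread("pics/top0.png")
cv2.imwrite("pics/c1.png",cv2.resize(a[100:180,140:210],None,fx=8,fy=7.5,interpolation=cv2.INTER_CUBIC)[:600])
cv2.imwrite("pics/c2.png",cv2.resize(b[170:240,350:420],None,fx=8,fy=8,interpolation=cv2.INTER_CUBIC))
cv2.imwrite("pics/c3.png",cv2.resize(b[110:210,175:325],None,fx=5,fy=5,interpolation=cv2.INTER_CUBIC))
cv2.imwrite("pics/c4.png",cv2.resize(a[170:270,180:330],None,fx=5,fy=5,interpolation=cv2.INTER_CUBIC))
```

```text
(no output)
```

View pics/c1.png

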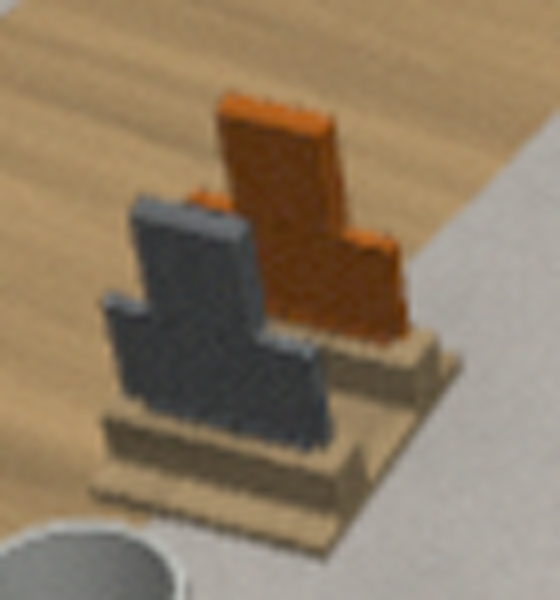

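View pics/c2.png

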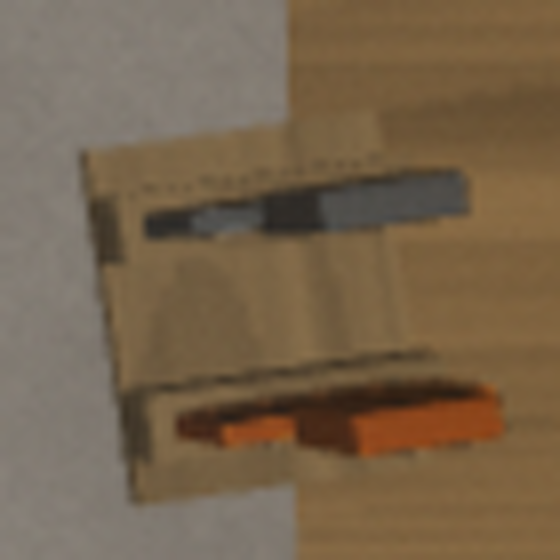

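View pics/c3.png

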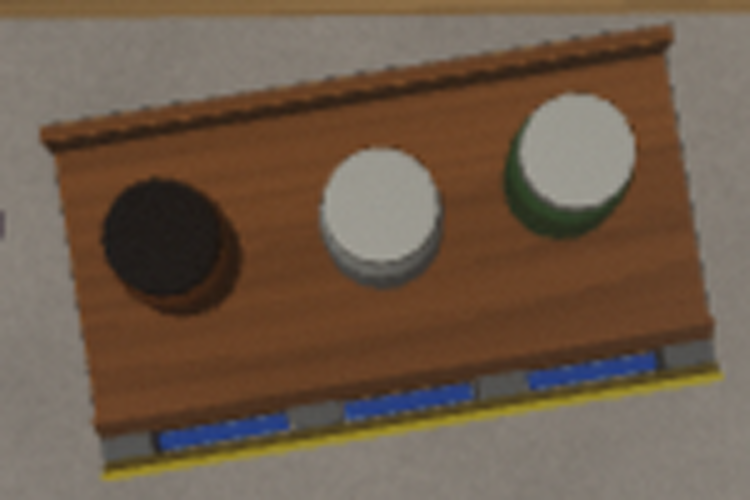

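View pics/c4.png

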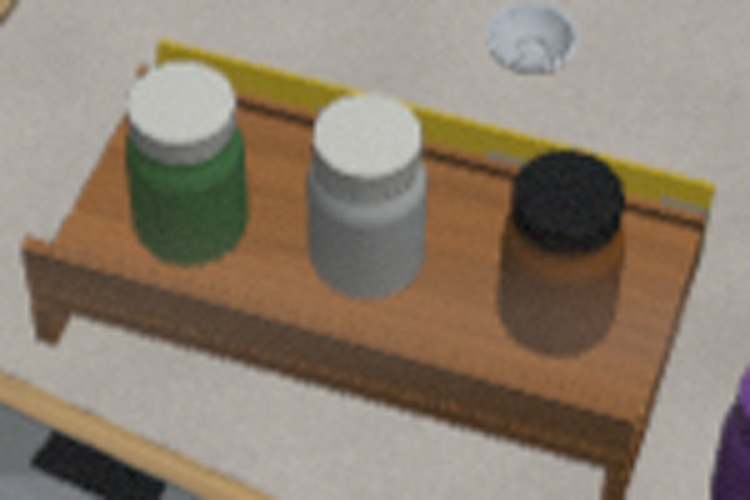

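```bash
cat > h.py <<'E'
import numpy as np
from bench import r, optics
from scipy.spatial.transform import Rotation as R
def toray(n,u,v,st=None):
    m=optics.camera_model(n);K=m["camera_matrix"]
    x=(u-K[0,2])/K[0,0];y=(v-K[1,2])/K[1,1]
    if n=="wrist":
        th=np.hypot(x,y); d=np.array([x/th*np.sin(th),y/th*np.sin(th),np.cos(th)])
        st=st or r.read_state(); T=np.eye(4);T[:3,:3]=R.from_quat(st["eef_rot"]).as_matrix();T[:3,3]=st["ee_pos"]
        T=T@m["tool_from_camera"]
    else: d=np.array([x,y,1]);T=m["world_from_camera"]
    return T[:3,3],T[:3,:3]@d
def at_z(n,u,v,z,st=None):
    o,d=toray(n,u,v,st); return o+d*(z-o[2])/d[2]
def proj(n,p,st=None):
    m=optics.camera_model(n);K=m["camera_matrix"]
    if n=="wrist":
        st=st or r.read_state(); T=np.eye(4);T[:3,:3]=R.from_quat(st["eef_rot"]).as_matrix();T[:3,3]=st["ee_pos"]
        T=T@m["tool_from_camera"]
    else: T=m["world_from_camera"]
    c=np.linalg.inv(T)@np.append(p,1); c=c[:3]
    if n=="wrist":
        th=np.arctan2(np.hypot(c[0],c[1]),c[2]); k=th/np.hypot(c[0],c[1])
        return K[0,0]*c[0]*k+K[0,2],K[1,1]*c[1]*k+K[1,2]
    return K[0,0]*c[0]/c[2]+K[0,2],K[1,1]*c[1]/c[2]+K[1,2]
E
python3 - <<'E'
from h import *
np.set_printoptions(precision=4,suppress=True)
T=lambda x,y,z,s,ox,oy: at_z("top",ox+x/s,oy+y/s,z)
print("tab quad")
for p in [(360,412),(500,388),(505,438),(360,455)]: print(T(*p,.133,8,350,170))
print("amber lid",T(163,237,.135,5,175,110))
print("blue ends")
for p in [(160,440),(290,422),(345,410),(475,393),(528,380),(658,362)]: print(T(*p,.024,5,175,110))
print("block rear corners")
for p in [(103,436),(150,430),(293,410),(345,402),(478,382),(525,372),(663,350),(713,343)]: print(T(*p,.04,5,175,110))
print("lip outer");
for p in [(103,478),(722,376)]: print(T(*p,.051,5,175,110))
print("board top rear");
for p in [(95,430),(712,325)]: print(T(*p,.057,5,175,110))
E
```

```text
tab quad
[ 0.4839 -0.2313  0.133 ]
[ 0.49   -0.2685  0.133 ]
[ 0.4767 -0.2695  0.133 ]
[ 0.4725 -0.2311  0.133 ]
amber lid [0.6228 0.1649 0.135 ]
blue ends
[0.5384 0.1808 0.024 ]
[0.5466 0.1181 0.024 ]
[0.5522 0.0916 0.024 ]
[0.5599 0.0288 0.024 ]
[0.566  0.0032 0.024 ]
[ 0.5742 -0.0596  0.024 ]
block rear corners
[0.5402 0.2057 0.04  ]
[0.5429 0.1834 0.04  ]
[0.5519 0.1157 0.04  ]
[0.5555 0.091  0.04  ]
[0.5645 0.028  0.04  ]
[0.5691 0.0057 0.04  ]
[ 0.579  -0.0599  0.04  ]
[ 0.5822 -0.0836  0.04  ]
lip outer
[0.5204 0.204  0.051 ]
[ 0.566  -0.0858  0.051 ]
board top rear
[0.5427 0.2067 0.057 ]
[ 0.5895 -0.0805  0.057 ]
```

```bash
cat >> h.py <<'E'
def delta(target,yaw=None,st=None):
    """target world TCP; yaw = desired tool y-axis heading err; prints shift in tool axes cm"""
    st=st or r.read_state(); M=R.from_quat(st["eef_rot"]).as_matrix()
    d=M.T@(np.array(target)-st["ee_pos"])*100
    y=M[:,1]; h=np.degrees(np.arctan2(y[1],y[0]))
    print("tcp",np.round(st["ee_pos"],4),"tool x",np.round(M[:,0],3),"y heading",round(h,2),"z",np.round(M[:,2],3),"shift cm",np.round(d,2),"w",round(st["width"],4),"F",np.round(st["ft_force"],1),"t",st["time"])
    if yaw is not None:
        e=(yaw-h+90)%180-90; print("spin needed(world, +ccw)",round(e,2),"-> spin about tool x",round(-e if M[2,0]<0 else e,2))
E
python3 - <<'E'
from h import *
delta([0.47,0.2,0.33],98)
E
```

```text
tcp [0.1581 0.6044 0.2389] tool x [-0.    -0.001 -1.   ] y heading 75.34 z [ 0.967 -0.253  0.   ] shift cm [ -9.07 -31.24  40.41] w 0.087 F [-0.2  0.6 -0.3] t 0.15
spin needed(world, +ccw) 22.66 -> spin about tool x -22.66
```

```bash
python3 -m inch '[{"translation":[-4.5,0,0],"spin":0},{"translation":[-4.5,0,0],"spin":0},{"translation":[0,-3.5,4.5],"spin":0},{"translation":[0,-3.5,4.5],"spin":0},{"translation":[0,-3.5,4.5],"spin":0},{"translation":[0,-3.5,4.5],"spin":0},{"translation":[0,-3.5,4.5],"spin":0},{"translation":[0,-3.5,4.5],"spin":0},{"translation":[0,-3.5,4.5],"spin":0},{"translation":[0,-3.5,4.5],"spin":0},{"translation":[0,-3.5,4.5],"spin":0}]' 0
python3 - <<'E'
from h import *
delta([0.48,-0.25,0.27],98)
E
```

```text
time: 1.52
ee_pos: [0.4765, 0.1873, 0.3297]
eef_rot: [0.086, 0.702, -0.089, 0.701]
ft_force: [0.8, 0.7, 0.2]
width: 0.0873
tcp [0.4765 0.1873 0.3297] tool x [-0.002 -0.004 -1.   ] y heading 75.83 z [ 0.97  -0.245 -0.001] shift cm [  6.13 -42.29  11.06] w 0.0873 F [0.8 0.7 0.2] t 1.525
spin needed(world, +ccw) 22.17 -> spin about tool x -22.17
```

```bash
python3 -m inch '[{"translation":[0,0,0],"spin":-7.4},{"translation":[0,0,0],"spin":-7.4},{"translation":[0,0,0],"spin":-7.4},{"translation":[0,-6,-0.8],"spin":0},{"translation":[0,-6,-0.8],"spin":0},{"translation":[0,-6,-0.8],"spin":0},{"translation":[0,-6,-0.8],"spin":0},{"translation":[0,-6,-0.8],"spin":0},{"translation":[0,-6,-0.8],"spin":0},{"translation":[0,-6,-0.8],"spin":0},{"translation":[1.5,0,0],"spin":0},{"translation":[1.5,0,0],"spin":0},{"translation":[0,0,0],"spin":0}]' 0
python3 - <<'E'
from h import *
import cv2
delta([0.48,-0.25,0.27],98)
st=r.read_state(); print(st["joint_positions"].round(2))
cv2.imwrite("pics/w1.png",cv2.resize(optics.camera("wrist"),(768,576),interpolation=cv2.INTER_CUBIC)[:,:,::-1])
E
```

```text
time: 3.15
ee_pos: [0.4822, -0.2534, 0.2985]
eef_rot: [-0.054, 0.707, 0.051, 0.704]
ft_force: [0.5, -0.4, 0.7]
width: 0.0871
tcp [ 0.4822 -0.2534  0.2985] tool x [-0.004 -0.005 -1.   ] y heading 98.49 z [ 0.989  0.148 -0.005] shift cm [ 2.85  0.39 -0.16] w 0.0871 F [ 0.5 -0.4  0.7] t 3.15
spin needed(world, +ccw) -0.49 -> spin about tool x 0.49
[-0.33  0.14  0.81  1.62 -0.1   1.43  2.21]
```

View pics/w1.png

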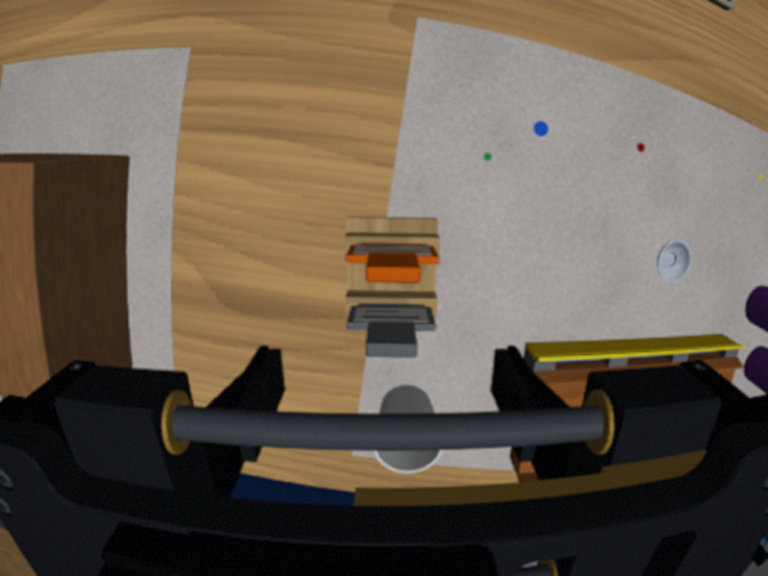

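Run:
```python
import cv2
a=cv2.imread("pics/w1.png")
cv2.imwrite("pics/w1c.png",cv2.resize(a[205:365,335:455],None,fx=5,fy=3.75*1,interpolation=cv2.INTER_CUBIC))
```

```text
(no output)
```

View pics/w1c.png

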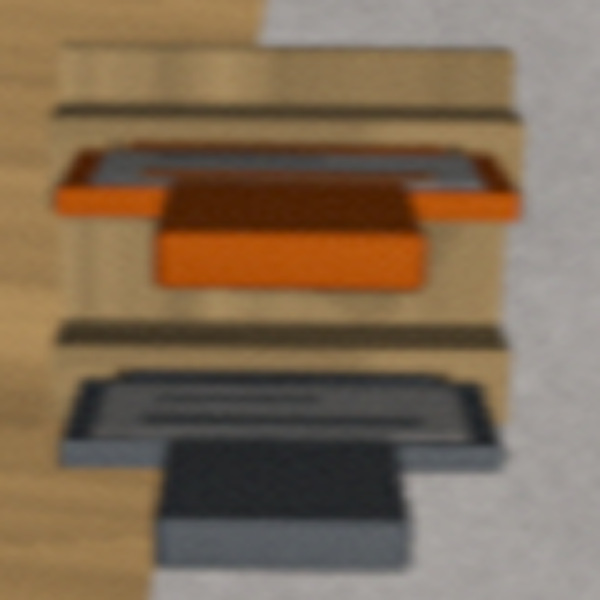

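Run:
```python
from h import *
ps=[]
for cx,cy in [(158,233),(422,233),(426,290),(156,288)]:
    u=(335+cx/5+.5)/1.5-.5; v=(205+cy/3.75+.5)/1.5-.5
    p=at_z("wrist",u,v,.133); ps.append(p); print(p.round(4))
c=np.mean(ps,0); print(c.round(4))
e=ps[0]-ps[1]; e2=ps[3]-ps[2]; 
for q in (e,e2): print(np.degrees(np.arctan2(q[1],q[0])),np.linalg.norm(q))
delta([c[0],c[1],0.27],98)
```

```text
[ 0.4789 -0.2712  0.133 ]
[ 0.4732 -0.2337  0.133 ]
[ 0.4843 -0.2312  0.133 ]
[ 0.4898 -0.27    0.133 ]
[ 0.4816 -0.2515  0.133 ]
-81.37882046805223 0.03794464546453057
-81.97176334776283 0.03918030387380921
tcp [ 0.4826 -0.2533  0.2992] tool x [-0.003 -0.006 -1.   ] y heading 98.52 z [ 0.989  0.148 -0.004] shift cm [ 2.92  0.2  -0.07] w 0.0872 F [0.1 0.1 0.1] t 3.2
spin needed(world, +ccw) -0.52 -> spin about tool x 0.52
```

```bash
python3 -m inch '[{"translation":[3.8,0.2,-0.1],"spin":0},{"translation":[3.8,0,0],"spin":0},{"translation":[3.8,0,0],"spin":0},{"translation":[3.8,0,0],"spin":0},{"translation":[2,0,0],"spin":0},{"translation":[1,0,0],"spin":0},{"translation":[0,0,0],"spin":0}]' 0
python3 - <<'E'
from h import *
delta([.4815,-.251,0.107],98.3)
import cv2
cv2.imwrite("pics/w2.png",cv2.resize(optics.camera("wrist"),(768,576),interpolation=cv2.INTER_CUBIC)[:,:,::-1])
E
```

```text
time: 4.08
ee_pos: [0.487, -0.2443, 0.116]
eef_rot: [-0.059, 0.703, 0.057, 0.707]
ft_force: [0.9, -0.0, 0.2]
width: 0.0871
tcp [ 0.487  -0.2443  0.116 ] tool x [ 0.005 -0.003 -1.   ] y heading 99.37 z [0.987 0.163 0.005] shift cm [ 0.9  -0.56 -0.66] w 0.0871 F [ 0.9 -0.   0.2] t 4.075
spin needed(world, +ccw) -1.07 -> spin about tool x 1.07
```

View pics/w2.png

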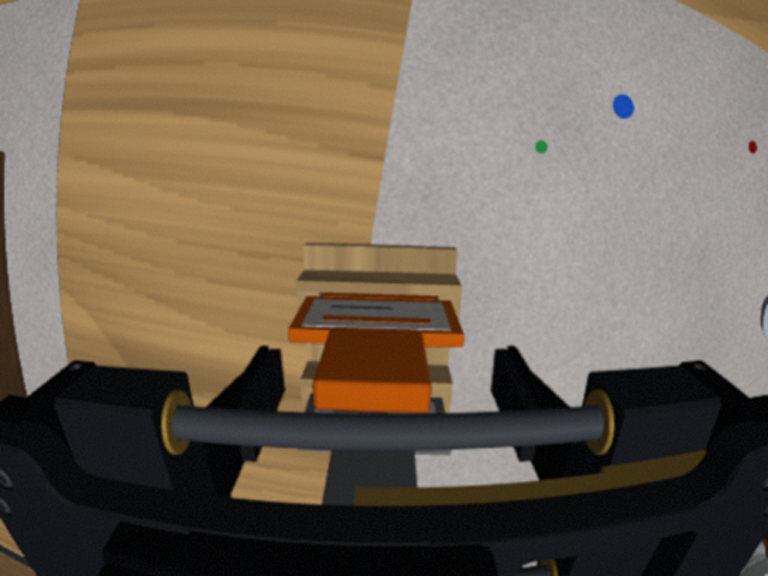

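```bash
python3 -m inch '[{"translation":[0,-0.5,-0.6],"spin":1},{"translation":[0.5,0,0],"spin":0},{"translation":[0.4,0,0],"spin":0},{"translation":[0,0,0],"spin":0}]' 0
python3 - <<'E'
from h import *
delta([.4815,-.251,0.107],98.3)
import cv2
cv2.imwrite("pics/w3.png",cv2.resize(optics.camera("wrist"),(768,576),interpolation=cv2.INTER_CUBIC)[:,:,::-1])
E
```

```text
time: 4.62
ee_pos: [0.4831, -0.2513, 0.1091]
eef_rot: [-0.053, 0.702, 0.05, 0.709]
ft_force: [-0.2, 0.3, 0.6]
width: 0.087
tcp [ 0.4831 -0.2513  0.1091] tool x [ 0.01  -0.003 -1.   ] y heading 98.29 z [0.99  0.144 0.009] shift cm [ 0.21  0.06 -0.16] w 0.087 F [-0.2  0.3  0.6] t 4.625
spin needed(world, +ccw) 0.01 -> spin about tool x -0.01
```

View pics/w3.png

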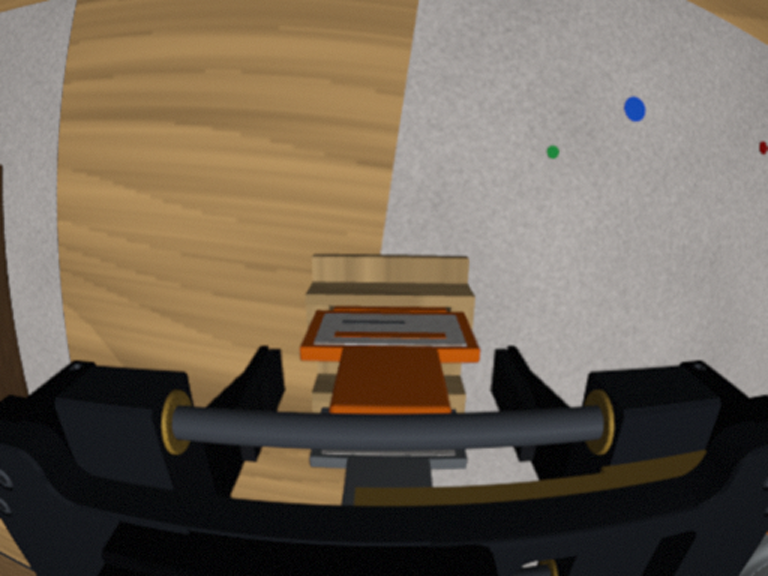

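Wrist view: the tab is centred between the fingers (330–450 px around 390, row ~400), with the label towards the robot. Small correction, then close.

```bash
python3 -m inch '[{"translation":[0.2,0,-0.15],"spin":0}]' 0 40;  python3 -m inch '[{"translation":[0,0,0],"spin":0},{"translation":[0,0,0],"spin":0},{"translation":[0,0,0],"spin":0},{"translation":[0,0,0],"spin":0},{"translation":[0,0,0],"spin":0}]' 1 40
python3 - <<'E'
from h import *
delta([.4815,-.251,0.107],98.3)
E
```

```text
time: 4.8
ee_pos: [0.4819, -0.2516, 0.1073]
eef_rot: [-0.053, 0.702, 0.05, 0.709]
ft_force: [-0.1, -0.0, 0.4]
width: 0.0868
time: 5.42
ee_pos: [0.4819, -0.2515, 0.1073]
eef_rot: [-0.053, 0.702, 0.05, 0.709]
ft_force: [-0.8, 0.3, -0.5]
width: 0.0449
tcp [ 0.4819 -0.2515  0.1073] tool x [ 0.01  -0.004 -1.   ] y heading 98.31 z [0.989 0.145 0.01 ] shift cm [ 0.03  0.05 -0.03] w 0.0449 F [-0.8  0.3 -0.5] t 5.425
spin needed(world, +ccw) -0.01 -> spin about tool x 0.01
```

```bash
python3 -m inch '[{"translation":[0,0,0],"spin":0},{"translation":[0,0,0],"spin":0}]' 1 40
python3 - <<'E'
from h import *
delta([.4815,-.251,0.107],98.3)
E
```

```text
time: 5.68
ee_pos: [0.4818, -0.2515, 0.1072]
eef_rot: [-0.053, 0.702, 0.05, 0.709]
ft_force: [-0.1, -0.1, -0.4]
width: 0.0398
tcp [ 0.4818 -0.2515  0.1072] tool x [ 0.01  -0.004 -1.   ] y heading 98.31 z [0.989 0.145 0.009] shift cm [ 0.02  0.05 -0.02] w 0.0398 F [-0.1 -0.1 -0.4] t 5.675
spin needed(world, +ccw) -0.01 -> spin about tool x 0.01
```

```bash
python3 -m inch '[{"translation":[-1,0,0],"spin":0},{"translation":[-1.2,0,0],"spin":0},{"translation":[-1.5,0,0],"spin":0},{"translation":[-3,0,0],"spin":0},{"translation":[-4,0,0],"spin":0},{"translation":[-4,0,0],"spin":0},{"translation":[0,0,0],"spin":0}]' 1 40
python3 - <<'E'
from h import *
delta([.535,.15,0.25],98.5)
import cv2
cv2.imwrite("pics/w4.png",cv2.resize(optics.camera("wrist"),(768,576),interpolation=cv2.INTER_CUBIC)[:,:,::-1])
E
```

```text
time: 6.55
ee_pos: [0.4799, -0.2518, 0.2645]
eef_rot: [-0.053, 0.701, 0.049, 0.71]
ft_force: [0.0, 0.5, -0.9]
width: 0.0397
tcp [ 0.4799 -0.2518  0.2645] tool x [ 0.013 -0.004 -1.   ] y heading 98.22 z [0.99  0.143 0.012] shift cm [ 1.35 38.99 11.18] w 0.0397 F [ 0.   0.5 -0.9] t 6.55
spin needed(world, +ccw) 0.28 -> spin about tool x -0.28
```

View pics/w4.png

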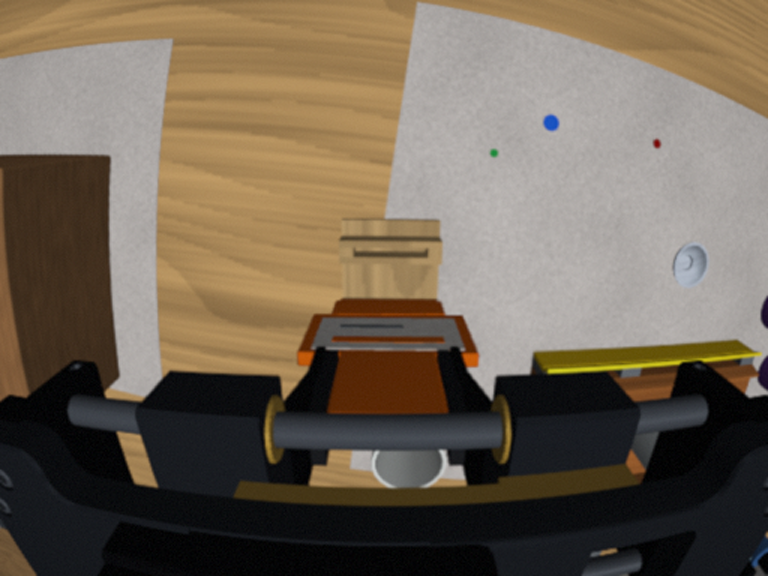

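```bash
python3 -m inch '[{"translation":[0,4.9,1.4],"spin":0},{"translation":[0,4.9,1.4],"spin":0},{"translation":[0,4.9,1.4],"spin":0},{"translation":[0,4.9,1.4],"spin":0},{"translation":[0,4.9,1.4],"spin":0},{"translation":[0,4.9,1.4],"spin":0},{"translation":[0,4.9,1.4],"spin":0},{"translation":[0,4.0,1.0],"spin":0},{"translation":[0,0,0],"spin":0},{"translation":[0,0,0],"spin":0}]' 1 40
python3 - <<'E'
from h import *
delta([.5425,.1495,0.23],98.5)
import cv2
cv2.imwrite("pics/w5.png",cv2.resize(optics.camera("wrist"),(768,576),interpolation=cv2.INTER_CUBIC)[:,:,::-1])
E
```

```text
time: 7.85
ee_pos: [0.5281, 0.1534, 0.2542]
eef_rot: [-0.052, 0.706, 0.047, 0.705]
ft_force: [0.1, -0.4, -0.9]
width: 0.0397
tcp [0.5281 0.1534 0.2542] tool x [-0.001 -0.008 -1.   ] y heading 98.01 z [ 0.99   0.139 -0.002] shift cm [ 2.42 -0.57  1.37] w 0.0397 F [ 0.1 -0.4 -0.9] t 7.85
spin needed(world, +ccw) 0.49 -> spin about tool x -0.49
```

View pics/w5.png

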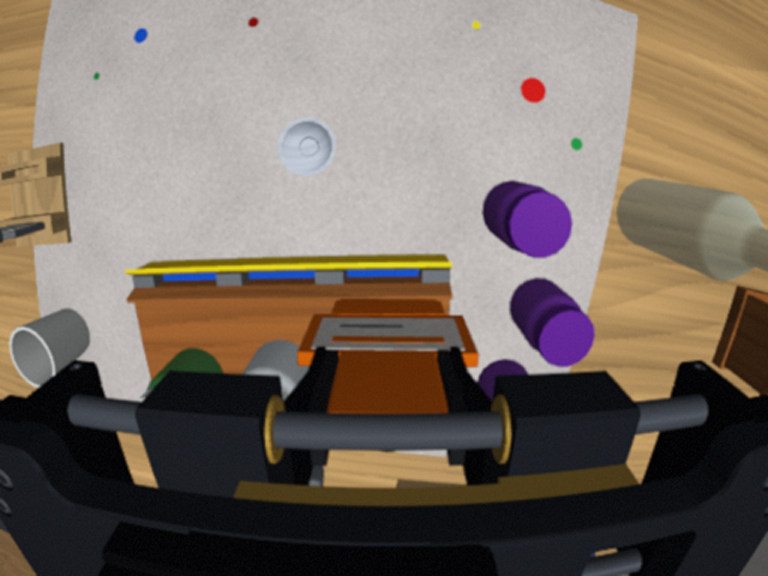

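Run:
```python
import cv2
a=cv2.imread("pics/w5.png")
cv2.imwrite("pics/w5c.png",cv2.resize(a[245:305,305:465],None,fx=5,fy=5,interpolation=cv2.INTER_CUBIC))
```

```text
(no output)
```

View pics/w5c.png

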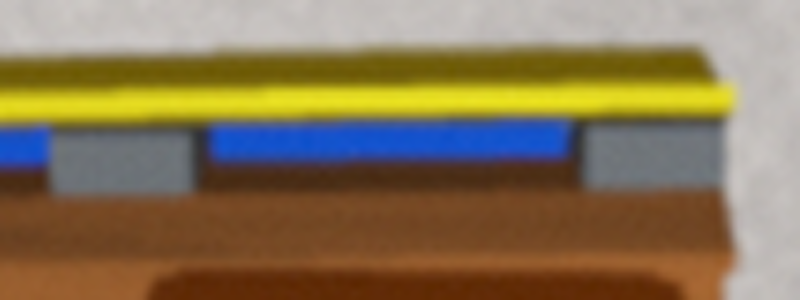

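Run:
```python
from h import *
np.set_printoptions(precision=4,suppress=True)
def f(cx,cy,z):
    return at_z("wrist",(305+cx/5+.5)/1.5-.5,(245+cy/5+.5)/1.5-.5,z)
A=f(200,193,.04);B=f(583,188,.04);E_=f(727,187,.04)
print(A,B,E_)
y=B-A;L=np.linalg.norm(y);y/=L;x=np.array([y[1],-y[0],0]);print("len",L,"yaw",np.degrees(np.arctan2(y[1],y[0])))
bay=(A+B)/2-.0055*x;print("bay2 wrist",bay)
for p,z in [((400,118),.051),((200,120),.051),((600,115),.051),((300,262),.057),((600,257),.057)]:
    d=f(*p,z)-bay;print(p,"local x",d@x,"y",d@y)
delta([bay[0],bay[1],.16],98.5)
# where is foot per image: foot tongue bottom approx tcp-0.0992
```

```text
[0.5535 0.1182 0.04  ] [0.5435 0.1817 0.04  ] [0.5398 0.2058 0.04  ]
len 0.0643063369912353 yaw 98.90884800801018
bay2 wrist [0.5431 0.1491 0.04  ]
(400, 118) local x -0.009767216429170222 y 0.0018884933126578779
(200, 120) local x -0.009942582727515073 y -0.03040693553037571
(600, 115) local x -0.00987724501278179 y 0.0340908669406138
(300, 262) local x 0.012413073259164699 y -0.014548815094886714
(600, 257) local x 0.012203954258393622 y 0.03383731468230088
tcp [0.528  0.1537 0.2542] tool x [-0.001 -0.008 -1.   ] y heading 98.02 z [ 0.99   0.14  -0.002] shift cm [ 9.42 -0.59  1.44] w 0.0394 F [-0.5  0.4 -0.8] t 7.9
spin needed(world, +ccw) 0.48 -> spin about tool x -0.48
```

```bash
python3 -m inch '[{"translation":[0,-0.5,1.45],"spin":-0.6},{"translation":[2.5,0,0],"spin":0},{"translation":[2.5,0,0],"spin":0},{"translation":[2,0,0],"spin":0},{"translation":[1,0,0],"spin":0},{"translation":[0.5,0,0],"spin":0},{"translation":[0,0,0],"spin":0}]' 1 40
python3 - <<'E'
from h import *
delta([.5433,.1491,0.15],98.7)
import cv2
cv2.imwrite("pics/w6.png",cv2.resize(optics.camera("wrist"),(768,576),interpolation=cv2.INTER_CUBIC)[:,:,::-1])
E
```

```text
time: 8.78
ee_pos: [0.5442, 0.1421, 0.1681]
eef_rot: [-0.052, 0.705, 0.047, 0.706]
ft_force: [-0.3, -0.1, -0.8]
width: 0.0401
tcp [0.5442 0.1421 0.1681] tool x [ 0.001 -0.007 -1.   ] y heading 98.01 z [ 0.99   0.139 -0.   ] shift cm [1.81 0.72 0.  ] w 0.0401 F [-0.3 -0.1 -0.8] t 8.775
spin needed(world, +ccw) 0.69 -> spin about tool x -0.69
```

View pics/w6.png

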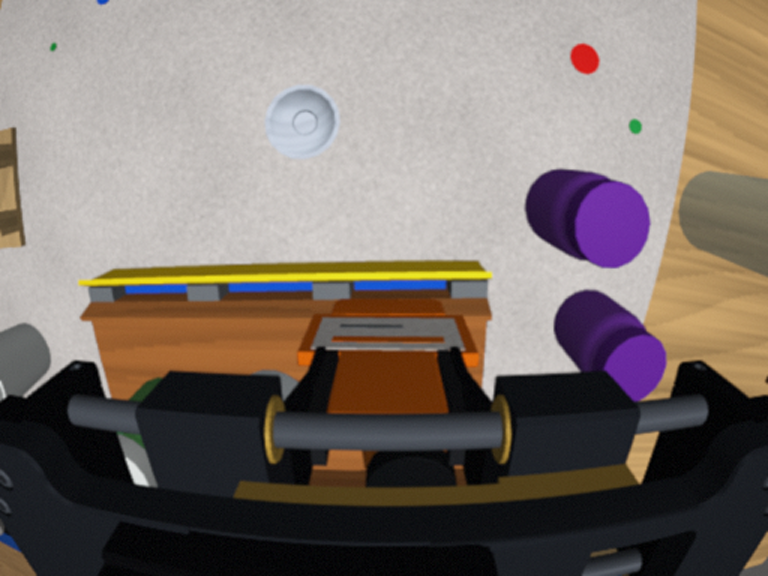

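```bash
python3 -m inch '[{"translation":[0,0.7,0],"spin":-0.7},{"translation":[0.7,0,0],"spin":0},{"translation":[0.5,0,0],"spin":0},{"translation":[0,0,0],"spin":0}]' 1 40
python3 - <<'E'
from h import *
delta([.5433,.1491,0.15],98.7)
st=r.read_state()
import cv2
a=cv2.resize(optics.camera("wrist"),(768,576),interpolation=cv2.INTER_CUBIC)[:,:,::-1]
cv2.imwrite("pics/w7.png",cv2.resize(a[240:400,280:500],None,fx=3.6,fy=3.6,interpolation=cv2.INTER_CUBIC))
E
```

```text
time: 9.32
ee_pos: [0.5439, 0.1502, 0.1567]
eef_rot: [-0.057, 0.704, 0.052, 0.706]
ft_force: [-0.2, 0.5, -0.7]
width: 0.0397
tcp [0.5439 0.1502 0.1567] tool x [ 0.003 -0.006 -1.   ] y heading 98.81 z [0.988 0.153 0.002] shift cm [ 0.67 -0.09 -0.07] w 0.0397 F [-0.2  0.5 -0.7] t 9.325
spin needed(world, +ccw) -0.11 -> spin about tool x 0.11
```

View pics/w7.png

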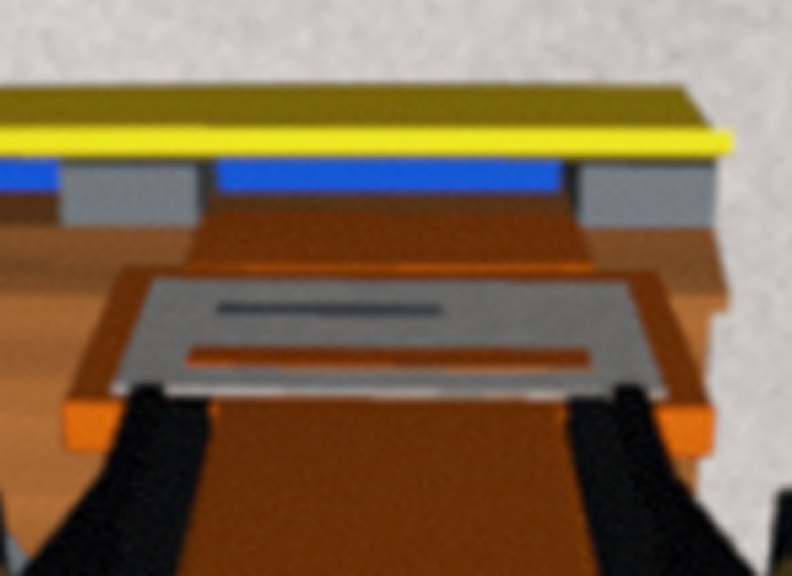

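Run:
```python
from h import *
y=np.array([np.cos(np.radians(98.7)),np.sin(np.radians(98.7)),0]);x=np.array([y[1],-y[0],0]);bay=np.array([.543,.149,.04])
def f(cx,cy,z): return at_z("wrist",(280+cx/3.6+.5)/1.5-.5,(240+cy/3.6+.5)/1.5-.5,z)
for n,p,z in [("footL",(206,212),.0575),("footR",(573,212),.0575),("blkL",(202,226),.04),("blkR",(578,226),.04),("lip",(400,158),.051),("lblBotL",(130,268),.0855),("shR",(655,272),.0855)]:
    d=f(*p,z)-bay;print(n,"x",round(d@x*1e3,1),"y",round(d@y*1e3,1))
```

```text
footL x -2.3 y -30.1
footR x -2.6 y 28.8
blkL x 6.1 y -33.1
blkR x 5.8 y 31.8
lip x -9.5 y 1.0
lblBotL x -3.0 y -38.0
shR x -2.7 y 37.9
```

```bash
python3 -m inch '[{"translation":[0.6,0,0],"spin":0},{"translation":[0.6,0,0],"spin":0},{"translation":[0.6,0,0],"spin":0},{"translation":[0,0,0],"spin":0}]' 1 45
python3 - <<'E'
from h import *
delta([.5435,.1495,0.1112],98.7)
E
```

```text
time: 9.88
ee_pos: [0.544, 0.1497, 0.1375]
eef_rot: [-0.057, 0.704, 0.052, 0.706]
ft_force: [-0.7, 0.5, -1.4]
width: 0.0399
tcp [0.544  0.1497 0.1375] tool x [ 0.003 -0.006 -1.   ] y heading 98.79 z [0.988 0.153 0.002] shift cm [ 2.63  0.   -0.06] w 0.0399 F [-0.7  0.5 -1.4] t 9.875
spin needed(world, +ccw) -0.09 -> spin about tool x 0.09
```

```bash
python3 -m inch '[{"translation":[0.5,0,0],"spin":0},{"translation":[0.5,0,0],"spin":0},{"translation":[0,0,0],"spin":0}]' 1 45
python3 - <<'E'
from h import *
delta([.5435,.1495,0.1112],98.7)
E
python3 -m inch '[{"translation":[0.5,0,0],"spin":0},{"translation":[0.5,0,0],"spin":0},{"translation":[0,0,0],"spin":0}]' 1 45
python3 - <<'E'
from h import *
delta([.5435,.1495,0.1112],98.7)
E
```

```text
time: 10.25
ee_pos: [0.5441, 0.1497, 0.1268]
eef_rot: [-0.056, 0.704, 0.052, 0.706]
ft_force: [0.1, 0.4, -0.2]
width: 0.0396
tcp [0.5441 0.1497 0.1268] tool x [ 0.003 -0.006 -1.   ] y heading 98.79 z [0.988 0.153 0.002] shift cm [ 1.56 -0.   -0.06] w 0.0396 F [ 0.1  0.4 -0.2] t 10.25
spin needed(world, +ccw) -0.09 -> spin about tool x 0.09
time: 10.62
ee_pos: [0.5447, 0.1498, 0.1172]
eef_rot: [-0.056, 0.704, 0.052, 0.706]
ft_force: [-2.1, -0.6, 5.7]
width: 0.0393
tcp [0.5447 0.1498 0.1172] tool x [ 0.004 -0.005 -1.   ] y heading 98.78 z [0.988 0.153 0.003] shift cm [ 0.6  -0.01 -0.12] w 0.0393 F [-2.1 -0.6  5.7] t 10.625
spin needed(world, +ccw) -0.08 -> spin about tool x 0.08
```

```bash
python3 -m inch '[{"translation":[0.3,0,-0.05],"spin":0},{"translation":[0.3,0,0],"spin":0},{"translation":[0,0,0],"spin":0}]' 1 50
python3 - <<'E'
from h import *
delta([.5435,.1495,0.1112],98.7)
E
python3 -m inch '[{"translation":[0.2,0,0],"spin":0},{"translation":[0,0,0],"spin":0}]' 1 50
python3 - <<'E'
from h import *
delta([.5435,.1495,0.1112],98.7)
E
```

```text
time: 11.0
ee_pos: [0.5447, 0.1497, 0.1126]
eef_rot: [-0.056, 0.703, 0.052, 0.707]
ft_force: [-3.3, -1.0, 7.3]
width: 0.0392
tcp [0.5447 0.1497 0.1126] tool x [ 0.005 -0.005 -1.   ] y heading 98.77 z [0.988 0.152 0.005] shift cm [ 0.14 -0.   -0.13] w 0.0392 F [-3.3 -1.   7.3] t 11.0
spin needed(world, +ccw) -0.07 -> spin about tool x 0.07
time: 11.25
ee_pos: [0.5448, 0.1497, 0.1117]
eef_rot: [-0.056, 0.703, 0.052, 0.707]
ft_force: [-3.0, 0.1, 8.0]
width: 0.0396
tcp [0.5448 0.1497 0.1117] tool x [ 0.005 -0.004 -1.   ] y heading 98.76 z [0.988 0.152 0.004] shift cm [ 0.05  0.   -0.13] w 0.0396 F [-3.   0.1  8. ] t 11.25
spin needed(world, +ccw) -0.06 -> spin about tool x 0.06
```

```bash
python3 -m inch '[{"translation":[0.2,0,-0.1],"spin":0},{"translation":[0.2,0,-0.05],"spin":0}]' 1 50
python3 - <<'E'
from h import *
delta([.5435,.1495,0.1112],98.7)
E
python3 -m inch '[{"translation":[0.3,0,0],"spin":0}]' 1 50
python3 - <<'E'
from h import *
delta([.5435,.1495,0.1112],98.7)
import cv2
a=cv2.resize(optics.camera("wrist"),(768,576),interpolation=cv2.INTER_CUBIC)[:,:,::-1]
cv2.imwrite("pics/w8.png",cv2.resize(a[200:400,250:500],None,fx=3,fy=3,interpolation=cv2.INTER_CUBIC))
delta([.5435,.1495,0.1112],98.7)
E
```

```text
time: 11.5
ee_pos: [0.5448, 0.1496, 0.1109]
eef_rot: [-0.055, 0.702, 0.053, 0.708]
ft_force: [-7.7, -1.4, 25.4]
width: 0.0398
tcp [0.5448 0.1496 0.1109] tool x [ 0.008 -0.002 -1.   ] y heading 98.74 z [0.988 0.152 0.008] shift cm [-0.03  0.01 -0.13] w 0.0398 F [-7.7 -1.4 25.4] t 11.5
spin needed(world, +ccw) -0.04 -> spin about tool x 0.04
time: 11.62
ee_pos: [0.5454, 0.1497, 0.1107]
eef_rot: [-0.054, 0.702, 0.053, 0.708]
ft_force: [-10.5, -2.7, 35.8]
width: 0.0395
tcp [0.5454 0.1497 0.1107] tool x [ 0.009 -0.001 -1.   ] y heading 98.73 z [0.988 0.152 0.009] shift cm [-0.05  0.01 -0.19] w 0.0395 F [-10.5  -2.7  35.8] t 11.625
spin needed(world, +ccw) -0.03 -> spin about tool x 0.03
tcp [0.5455 0.1497 0.1107] tool x [ 0.009 -0.    -1.   ] y heading 98.72 z [0.988 0.152 0.009] shift cm [-0.05  0.01 -0.2 ] w 0.0395 F [-9.6 -2.1 30. ] t 11.675
spin needed(world, +ccw) -0.02 -> spin about tool x 0.02
```

View pics/w8.png

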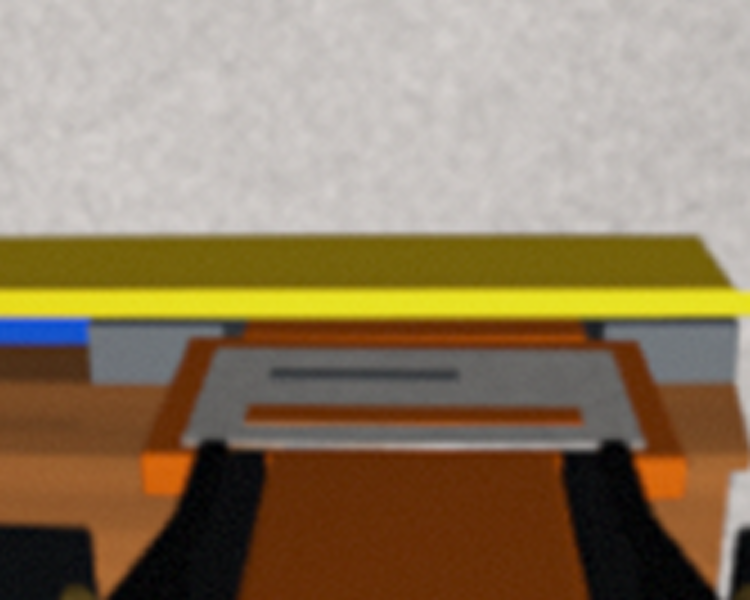

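```bash
python3 -m inch '[{"translation":[0.15,0,-0.15],"spin":0},{"translation":[0.15,0,-0.1],"spin":0}]' 1 50
python3 - <<'E'
from h import *
delta([.5435,.1495,0.1112],98.7)
import cv2
st=r.read_state()
a=optics.camera("wrist")[:,:,::-1].copy()
cv2.imwrite("pics/w9raw.png",a)
a=cv2.resize(a,(768,576),interpolation=cv2.INTER_CUBIC)
cv2.imwrite("pics/w9.png",cv2.resize(a[270:400,280:500],None,fx=3.6,fy=3.6,interpolation=cv2.INTER_CUBIC))
delta([.5435,.1495,0.1112],98.7)
y=np.array([np.cos(np.radians(98.7)),np.sin(np.radians(98.7)),0]);x=np.array([y[1],-y[0],0]);bay=np.array([.543,.149,.04])
for n,lx,ly,z in [("shoulderL",-3.5,-39,.04),("shoulderR",-3.5,39,.04),("plateTopL",-3.5,-39,.087),("plateTopR",-3.5,39,.087),("plateTopRearR",3.5,39,.087),("blkL rear",5.5,-33,.04),("blkR rear",5.5,33,.04)]:
    u,v=proj("wrist",bay*[1,1,0]+x*lx/1e3+y*ly/1e3+[0,0,z],st)
    print(n,"crop px",round((u*1.5+.25-280)*3.6),round((v*1.5+.25-270)*3.6))
E
```

```text
time: 11.92
ee_pos: [0.5447, 0.1495, 0.111]
eef_rot: [-0.053, 0.701, 0.054, 0.71]
ft_force: [-2.5, -0.7, 10.9]
width: 0.0394
tcp [0.5447 0.1495 0.111 ] tool x [ 0.013  0.002 -1.   ] y heading 98.7 z [0.988 0.151 0.013] shift cm [-0.03  0.02 -0.11] w 0.0394 F [-2.5 -0.7 10.9] t 11.925
spin needed(world, +ccw) 0.0 -> spin about tool x -0.0
tcp [0.5447 0.1495 0.111 ] tool x [ 0.013  0.002 -1.   ] y heading 98.69 z [0.988 0.151 0.013] shift cm [-0.03  0.02 -0.12] w 0.0396 F [-3.  -1.6 12.9] t 11.975
spin needed(world, +ccw) 0.01 -> spin about tool x -0.01
shoulderL crop px 124 151
shoulderR crop px 666 150
plateTopL crop px 63 292
plateTopR crop px 730 292
plateTopRearR crop px 725 344
blkL rear crop px 168 209
blkR rear crop px 622 208
```

View pics/w9.png

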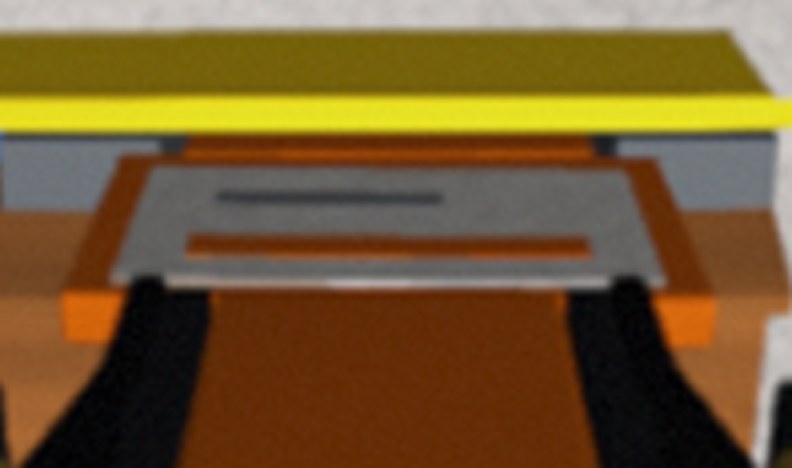

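```bash
python3 -m inch '[{"translation":[0.25,0,-0.05],"spin":0}]' 1 50
python3 - <<'E'
from h import *
delta([.5435,.1495,0.1112],98.7)
import cv2
a=optics.camera("scene")[:,:,::-1]; cv2.imwrite("pics/s9.png",a)
b=optics.camera("top")[:,:,::-1]; cv2.imwrite("pics/t9.png",b)
optics.camera("top");delta([.5435,.1495,0.1112],98.7)
E
```

```text
time: 12.1
ee_pos: [0.545, 0.1495, 0.1107]
eef_rot: [-0.053, 0.7, 0.054, 0.71]
ft_force: [-9.3, -3.2, 30.3]
width: 0.0396
tcp [0.545  0.1495 0.1107] tool x [ 0.014  0.003 -1.   ] y heading 98.69 z [0.988 0.151 0.015] shift cm [-0.05  0.02 -0.15] w 0.0396 F [-9.3 -3.2 30.3] t 12.1
spin needed(world, +ccw) 0.01 -> spin about tool x -0.01
tcp [0.5449 0.1495 0.1108] tool x [ 0.014  0.003 -1.   ] y heading 98.69 z [0.988 0.151 0.015] shift cm [-0.04  0.02 -0.14] w 0.0395 F [-8.2 -2.3 24.4] t 12.25
spin needed(world, +ccw) 0.01 -> spin about tool x -0.01
```

View pics/s9.png

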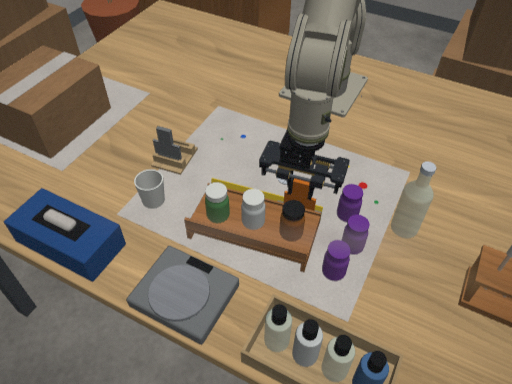

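Run:
```python
from bench import close_job
print(close_job())
```

```text
the job is handed in; nothing more can be done
None
```

I lifted the orange holder out of its stand and put it in the bay in front of the amber jar (bay 2, the left one). I pressed it home with its label facing outward and handed the job in at about 12 s of the 35 s, still gripping and pressing.

- **Seated:** The push force went from 8 N to 25–36 N as the tool stopped near its predicted home height (0.1107 m against 0.1112 m). That is well above the 9 N spring, so the shoulders appear to be on the end blocks. I could not read the bar's travel directly.
- **Final push:** It was about 24 N and easing slowly at the last check. The set grip was 50 N and the fingers read 39.5 mm on the 40 mm tab.
- **Alignment:** The wrist picture showed the holder square in the bay, a few pixels from the predicted home position. The tool was about 2 mm towards the rear board, with roughly 8 N of sideways force and a tilt of about 0.8°. The limits are 6 mm and 0.1 rad (about 5.7°).
- **Rest of the scene:** By eye, the last scene picture showed the grey holder, jars, bottle and cup where they had been. The dish was hidden by the gripper in that view, but no move came near it.

No check failed.

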